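# Shut the UV lamp box and hold its run dial at the third click

### The job

Cure the printed swatch cards that lie in the small UV lamp box: first lower its amber sash (black rail along the top) until it is fully down on the sill, and only then turn the spring-return dial clockwise past its first and second clicks to the third (the orange mark). The dial springs back when let go, so keep it there for at least three seconds and finish while still holding it on the third click; leave the ink tin, yellow packet and scraper where they are.

Things in the scene. Friction and masses are not known exactly. Their poses are not given: they have to be found in the camera images.
- uv_box: cream UV lamp box, fixed to the table, yaw within 0.2 rad. Origin: on the table under the middle of its lamp chamber; x points away from the robot, y left, z up. Chamber x -85..+85 mm, y -120..+120, roof at z 165; sash in front at x = -94. On its left side (y 118..298, x -85..+65) a control housing, flat top at z = 115, with the dial. Lens and rocker on the housing's front are fixed trim.
- sash (a joint): height of the amber sash above shut, m: 0 = resting on the sill, at most 0.095; starts 0.05 to 0.09 up. Friction (6 N; it weighs 2.8 N) keeps it where it is left; a push of about 4 N down on its rail moves it.
- sash_handle (a point): centre of the upper face of the black lift rail on top of the sash: a level bar 110 mm long (box's y), 14 wide (box's x), 12 high, 25 mm clear in front of the sash frame; brackets join it to the sash 46 mm either side of the middle. Nothing above it; the sash's upper edge is 4 mm higher. 0.160 m above the table when shut; rises with the sash. Axes as uv_box.
- dial (a joint): angle of the dial, rad, growing clockwise from above: 0 = rest, clicks at 0.40, 0.80 and 1.20 (third), end stop 1.26. A spring turns it back to 0 from anywhere: 0.08 N m at rest rising to 0.18 N m at the third click; between the clicks the detents add or take away up to 0.06 N m.
- dial_top (a point): centre of the upper face of the dial's bar grip, on its vertical axis, 150 mm above the table (box x = -18, y = 210 mm). Bar 58 mm long, 14 wide, 27 high, on a disc of 68 mm diameter. x axis along the bar to its pointer end, y across the bar; turns with the dial. At rest x stands 0.60 rad anticlockwise of the box's x axis, at the third click 0.60 rad clockwise.
- ink_tin_blue: bystander: blue ink tin, 72 mm diameter, 74 mm high, upright to the right in front of the box; origin at the centre of its underside
- blade_pack: bystander: small yellow packet, 32 x 60 x 14 mm, lying in front of the control housing; origin at the centre of its underside
- scraper: bystander: ink scraper with wooden handle, 195 x 50 x 17 mm, lying in front of the box; origin at the centre of its underside, its length along its own y axis

How it is judged:
By the outcome, as a careful person would: the job done as asked, in the order asked, and still so for the second after the job is handed in, while the arm keeps its last pose, push and grip.
It also fails if it takes over 51 s, if anything falls off the work surface, if the arm or the gripper's body presses on something with over 40 N, if the wrist force passes 120 N, or if a joint passes its speed limit or range.

### The arm

A 6-joint arm with a two-finger parallel gripper is mounted at the origin on a cart in front of the work surface, level with it; the furniture and walls round the work are solid. World frame = base frame: x ahead of the robot, y to its left, z up, the work surface at z = 0. Lengths are in m, angles in rad, forces in N, time in s.
With the tool pointing down it reaches from about 0.375 to 0.975 m from the base axis. Payload 3.8 kg.
Tool frame: the origin (TCP) lies on the centre line of the jaws, within the pads' length; the fingertips stand 8 mm ahead of it and the grasp point (between the pads) lies 11 mm behind it; z points along the fingers, y is the line along which they close (so a half turn about z gives the same grasp; the last joint's range is limited). The gripper opens to 88 mm and grips with 3 to 60 N. Pads are 18 mm wide; open, the fingers measure 123 mm over their backs; the gripper's body (75 mm by 187 mm) begins 45 mm behind the grasp point.
Start: joints at [-1.242, 0.264, 1.604, -0, 1.274, -0.037], TCP at [0.241, -0.63, 0.247] pointing down, gripper open.
Joint ranges: [-2.63, 2.63], [-0.94, 2.18], [0.31, 2.57], [-1.31, 4.45], [0, 2.66], [-2.55, 2.55]. Speed limits (rad/s): [2.57, 2.57, 3.14, 3.14, 3.14, 3.14].

### API

Orientations are given as a unit quaternion [w, x, y, z].
In Python, from rig import telemetry, viewer, r gives the robot as it stands.
- The arm moves only by the tool send_rows, never from a script. Its argument "commands" is a list that holds one entry, the list of rows, each a list of 4 numbers: the shift along the world's x, y, z in mm, then the turn about the world's z in rad. In form: [[[tx, ty, tz, twist], ...]]. A call has exactly 8 rows; each row shifts and turns the commanded pose from where the row before left it; what a row does not reach is not made up. A row lasts 1/12 s, in which the tool goes at most 41.7 mm and 7.16 degrees, less where a joint would pass 70% of its speed; a pose out of reach is approached as far as the arm can. A call with a gripper value outside its range is refused whole. "grip" is the closure, from -1 (fully open) to 1 (shut), set as the call begins (left out, the last holds). The fingers move at their own pace and stop on an object; "force" is the grip in N (left out, the last holds). Time passes only in rows, so rows that do not move let the fingers close, or fill a call up. It gives the time, the measured TCP pose, the force, the opening and the grip force at its end, in the units of the state.
- telemetry.get_state(): the state, without advancing time (a new reading comes with each control period).
- viewer.capture(name): name is "scene" or "top"; returns the picture (400x640x3 uint8, red, green, blue); there is no depth.
- viewer.camera_model(name): a dict with "intrinsics" (3x3 intrinsics, pixels), "dist" ([k1, k2, p1, p2, k3] as OpenCV has them; the pictures are not rectified), "xyz" and "rotation" of the camera in the world. Camera axes: x right, y up, looking along -z (the intrinsics and any distortion apply to the point x, -y, -z); pixel columns grow to the right and rows downward; lengths in m; the calibration is good to about 2 mm. A picture is of the moment at which its call begins. camera_model takes no time and is no camera call.
- r.close_job(): hands the job in; it is judged then, once.
The state is a dict: "clock": time; "qpos": joint angles; "dq": joint speeds; "joint_efforts": joint torques, N m; "tool_pos": TCP position; "tool_rot": TCP orientation; "contact_force": force on the tool from outside, world axes, zero at the start; "ft_torque": the same for the moment, N m; "width": finger opening in m; "gripper_force": force on a finger pad.
Only numpy, scipy, OpenCV 4.12 (cv2) and the standard library are available. Lean on these libraries where they do the work, as an engineer would, in place of code of your own. Each camera call takes 0.05 s, during which the arm holds its last target. There are 200 camera calls.

## Working session

There is one attempt and no reset: what is moved stays moved. The work goes in short steps, Python scripts to look and compute and a tool call to move; the robot and the scene stay as the last step left them, time stands still between calls to the robot, and variables do not carry over. Pictures are saved under pics/ and viewed, at most 10 in all, crops included, and the job is handed in when it is done.

Besides the shell and the picture viewer there is one more tool, called after "Emit:" as name(argument=value, ...) on one line, values as JSON. send_rows: Moves the arm, as the interface text tells. Its arguments: {"type":"object","properties":{"commands":{"type":"array"},"grip":{"type":"number"},"force":{"type":"number"}},"required":["commands"]}

```bash
mkdir -p pics
python3 - <<'E'
from rig import telemetry, viewer, r
import cv2, numpy as np
for n in("scene","top"):
    im=viewer.capture(n); cv2.imwrite(f"pics/{n}0.png",cv2.cvtColor(im,cv2.COLOR_RGB2BGR))
    m=viewer.camera_model(n); print(n,{k:np.round(v,4).tolist() for k,v in m.items() if k!='name'})
print(telemetry.get_state())
E
```

```text
scene {'intrinsics': [[422.5912, 0.0, 318.9736], [0.0, 422.5912, 195.5091], [0.0, 0.0, 1.0]], 'dist': [-0.0364, 0.0, 0.0, 0.0, 0.0], 'xyz': [-0.1278, 0.6498, 0.9121], 'rotation': [-0.3479, -0.1616, 0.3691, 0.8466]}
top {'intrinsics': [[392.6185, 0.0, 312.7132], [0.0, 392.6185, 204.3251], [0.0, 0.0, 1.0]], 'dist': [-0.0008, 0.0, 0.0, 0.0, 0.0], 'xyz': [0.4108, 0.0684, 1.1857], 'rotation': [-0.6958, -0.0308, 0.025, 0.7171]}
{'clock': 0.1, 'qpos': array([-1.24189280e+00,  2.64675752e-01,  1.60525047e+00, -8.24290723e-06,
        1.27370077e+00, -3.69312747e-02]), 'dq': array([-0.00095456, -0.00036332, -0.00411852,  0.00138475, -0.00142851,
       -0.0009401 ]), 'joint_efforts': array([ 2.92198656e-04, -5.03616428e+01, -3.58071756e+01,  7.32384925e-02,
        2.32350634e-02, -5.11923986e-05]), 'tool_pos': array([ 0.24123807, -0.6297404 ,  0.24550685]), 'tool_rot': array([-1.00577468e-03,  9.83316477e-01,  1.81900171e-01, -1.51863215e-04]), 'contact_force': array([-0.32527019, -0.60625663,  0.66969106]), 'ft_torque': array([0.02932021, 0.02370032, 0.04592089]), 'gripper_force': 0.0, 'width': 0.08827188897235347}
```

View pics/scene0.png

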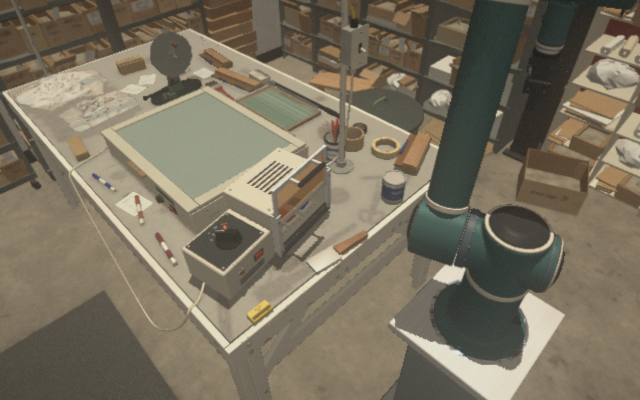

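View pics/top0.png

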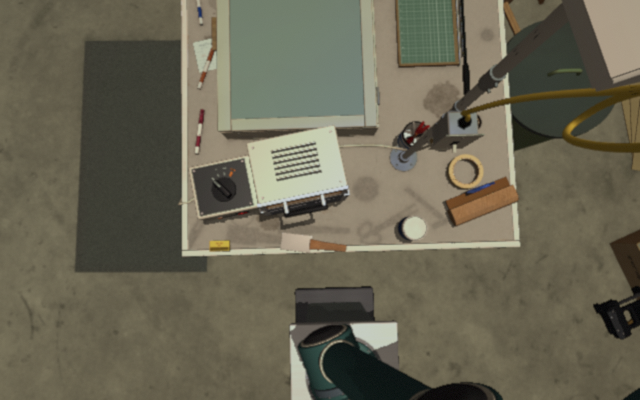

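```bash
cat > h.py <<'E'
import cv2, numpy as np
from scipy.spatial.transform import Rotation as R
from rig import viewer
def cam(n):
    m=viewer.camera_model(n); q=np.array(m['rotation']); q=q/np.linalg.norm(q)
    return np.array(m['intrinsics']),np.array(m['dist']),np.array(m['xyz']),R.from_quat([q[1],q[2],q[3],q[0]]).as_matrix()
def ray(n,p):
    K,d,o,M=cam(n); u=cv2.undistortPoints(np.array([[p]],float),K,d)[0,0]
    v=M@np.array([u[0],-u[1],-1.]); return o,v/np.linalg.norm(v)
def plane(n,p,z):
    o,v=ray(n,p); return o+v*(z-o[2])/v[2]
def tri(ps,pt):
    o1,a=ray('scene',ps); o2,b=ray('top',pt)
    s=np.linalg.lstsq(np.c_[a,-b],o2-o1,rcond=None)[0]
    P,Q=o1+s[0]*a,o2+s[1]*b; return (P+Q)/2,np.linalg.norm(P-Q)
def proj(n,X):
    K,d,o,M=cam(n); c=M.T@(np.array(X)-o); c=c*[1,-1,-1]
    return cv2.projectPoints(c[None],np.zeros(3),np.zeros(3),K,d)[0][0,0]
E
python3 - <<'E'
from h import *
a=cv2.imread('pics/scene0.png')[140:300,180:340]; b=cv2.imread('pics/top0.png')[120:260,180:360]
cv2.imwrite('pics/c1.png',cv2.resize(a,(600,600),interpolation=cv2.INTER_CUBIC)) #3.75x
cv2.imwrite('pics/c2.png',cv2.resize(b,(720,560),interpolation=cv2.INTER_CUBIC)) #4x
print('pole',plane('top',(403,160),0),plane('scene',(342,165),0),plane('top',(460,125),.4), 'tin',plane('top',(411,229),.07))
E
```

```text
pole [ 0.6319104 -0.2024157  0.       ] [ 0.64197581 -0.20839489  0.        ] [ 0.62563513 -0.23008497  0.4       ] tin [ 0.42070131 -0.19957026  0.07      ]
```

View pics/c1.png

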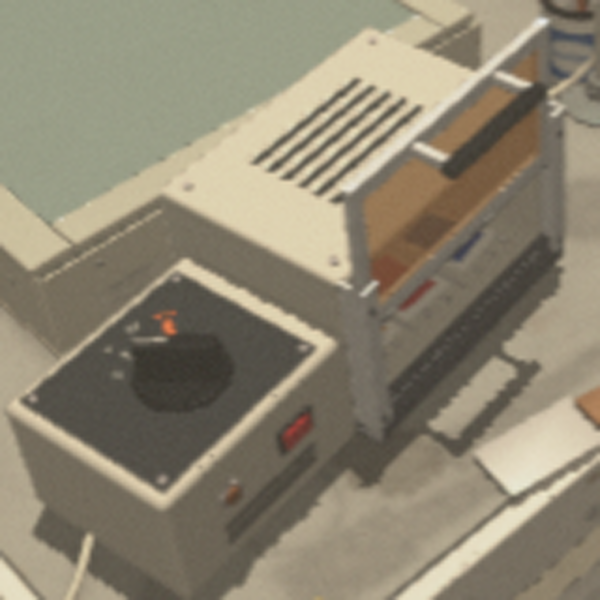

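View pics/c2.png

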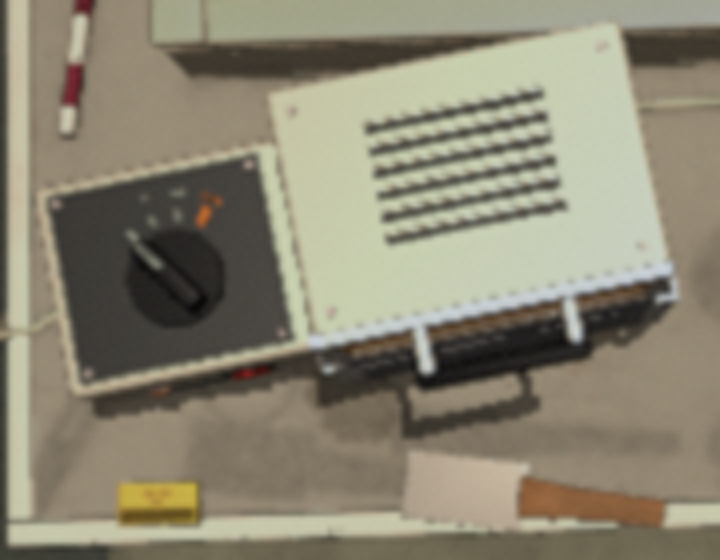

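Run:
```python
from h import *
np.set_printoptions(precision=4,suppress=True)
S=lambda x,y:(180+(x+.5)/3.75-.5,140+(y+.5)/3.75-.5); T=lambda x,y:(180+(x+.5)/4-.5,120+(y+.5)/4-.5)
print('rail L,R',tri(S(452,160),T(424,378)),tri(S(537,92),T(590,346)))
print('dial end tail/pointer/center',tri(S(218,350),T(197,303)),tri(S(138,340),T(133,238)))
H=[plane('top',T(*p),.115) for p in((40,190),(265,147),(310,343),(80,393))]
print('housing',H); print('housing scene',[plane('scene',S(*p),.115) for p in((12,408),(186,262),(335,345),(165,502))])
Rf=[plane('top',T(*p),.165) for p in((268,95),(617,22))]; print('roof',Rf, tri(S(372,28),T(617,22)))
for a,b in((H[1],H[0]),(H[2],H[3]),(Rf[1],Rf[0])): d=a-b; print('yaw',np.arctan2(d[0],-d[1]))
# box origin from housing corners (box coords x 65,65,-85,-85; y 298,~,~,298)
for y in(np.arange(.14,.2,.02)):
    c,s=np.cos(y),np.sin(y); M=np.array([[c,-s],[s,c]])
    o=[(H[0][:2]-M@[.065,.298]),(H[3][:2]-M@[-.085,.298]),(Rf[0][:2]-M@[.085,.12]),(Rf[1][:2]-M@[.085,-.12])]
    print(y,np.array(o).tolist(), 'dial',np.mean(o,0)+M@[-.018,.210],'rail',np.mean(o,0)+M@[-.094-.03,0])
print('yellow',plane('top',T(159,500),.014))
```

```text
rail L,R (array([0.4637, 0.1408, 0.2437]), np.float64(0.00028203624815320653)) (array([0.4821, 0.0415, 0.233 ]), np.float64(0.0034906524081285014))
dial end tail/pointer/center (array([0.5251, 0.3006, 0.14  ]), np.float64(0.001726296299086056)) (array([0.5667, 0.3382, 0.1482]), np.float64(0.00550290951939458))
housing [array([0.6091, 0.4132, 0.115 ]), array([0.6343, 0.257 , 0.115 ]), array([0.4974, 0.2283, 0.115 ]), array([0.4679, 0.3865, 0.115 ])]
housing scene [array([0.6034, 0.4175, 0.115 ]), array([0.6334, 0.254 , 0.115 ]), array([0.4932, 0.2308, 0.115 ]), array([0.4671, 0.391 , 0.115 ])]
roof [array([0.6586, 0.2456, 0.165 ]), array([0.7003, 0.0134, 0.165 ])] (array([0.7007, 0.0131, 0.1628]), np.float64(0.0006582241791798242))
yaw 0.1597570002093735
yaw 0.18447301093501894
yaw 0.17767879095802616
0.14 [[0.5863389031056676, 0.10903907092491794], [0.5936281290231594, 0.1032296093539683], [0.5911932728966751, 0.11493689501749862], [0.59939858520108, 0.1203946750697435]] dial [0.5455 0.3173] rail [0.4699 0.0946]
0.16 [[0.592426146847136, 0.10864432637229632], [0.5992670658390764, 0.10580112859684809], [0.5938203245242222, 0.11361465774048904], [0.5972796147558248, 0.11835514671185147]] dial [0.5445 0.3161] rail [0.4733 0.0918]
0.18 [[0.5985200675451742, 0.10837139752462038], [0.6048534479489887, 0.10848490477090894], [0.5964732937415494, 0.11234522243200556], [0.5952018559383734, 0.11627364966236667]] dial [0.5435 0.3148] rail [0.4768 0.0892]
yellow [0.3918 0.3581 0.014 ]
```

Emit:
send_rows(commands=[[[10,29,6,0.12],[10,29,6,0.12],[10,29,6,0.12],[10,29,6,0.12],[10,29,6,0.12],[10,29,6,0.12],[10,29,6,0.12],[10,29,6,0.12]]], grip=1, force=20)

```text
clock: 0.77
tool_pos: [0.3214, -0.3966, 0.2944]
tool_rot: [-0.0, 0.786, 0.618, 0.0]
contact_force: [0.7, -0.3, 0.7]
width: 0.0368
gripper_force: 0.0
```

Emit:
send_rows(commands=[[[10,29,0,0.12],[10,29,0,0.12],[10,29,0,0.12],[10,29,0,0.12],[10,29,0,0.12],[10,29,0,0.12],[10,29,0,0.12],[10,29,0,0.12]]])

```text
clock: 1.43
tool_pos: [0.4013, -0.1648, 0.2944]
tool_rot: [-0.0, 0.412, 0.911, 0.0]
contact_force: [0.0, -0.2, 0.8]
width: 0.0
gripper_force: 0.0
```

Emit:
send_rows(commands=[[[9,29,0,0.12],[9,29,0,0.12],[9,29,0,0.12],[9,29,0,0.12],[9,29,0,0.12],[9,29,0,0.12],[9,29,0,0.12],[9,29,0,0.12]]])

```text
clock: 2.1
tool_pos: [0.4733, 0.0672, 0.2943]
tool_rot: [-0.0, -0.055, 0.998, -0.0]
contact_force: [0.7, -0.7, -0.7]
width: 0.0008
gripper_force: 0.0
```

```bash
cat > st.py <<'E'
from rig import telemetry
import numpy as np
s=telemetry.get_state(); q=s['tool_rot']; w,x,y,z=q
print(round(s['clock'],2),np.round(s['tool_pos'],4),'psi',round(np.arctan2(2*(x*y+w*z),1-2*(y*y+z*z)),4),'F',np.round(s['contact_force'],2),'T',np.round(s['ft_torque'],2),'w',round(s['width'],4),'q',np.round(s['qpos'],2),'gf',s['gripper_force'])
E
python3 st.py
```

```text
2.1 [0.4733 0.0672 0.2943] psi -3.0312 F [ 0.69 -0.67 -0.71] T [ 0.02 -0.15 -0.03] w 0.0008 q [ 0.09 -0.14  1.95 -0.    1.34 -1.59] gf 0.0
```

Emit:
send_rows(commands=[[[1,12,-9,0.03],[1,11,-10,0.03],[0,0,-9,0],[0,0,0,0],[0,0,0,0],[0,0,0,0],[0,0,0,0],[0,0,0,0]]])

```text
clock: 2.77
tool_pos: [0.4758, 0.0879, 0.2673]
tool_rot: [0.001, -0.081, 0.997, -0.0]
contact_force: [-0.5, 0.2, 0.6]
width: 0.0008
gripper_force: 0.0
```

```bash
python3 st.py
python3 - <<'E'
from h import *
o=[]
for n,(x0,y0) in(("scene",(240,110)),("top",(230,140))):
    im=cv2.cvtColor(viewer.capture(n),cv2.COLOR_RGB2BGR)
    o.append(cv2.resize(im[y0:y0+120,x0:x0+100],(400,480),interpolation=cv2.INTER_CUBIC))
cv2.imwrite('pics/n1.png',np.hstack(o))
E
```

```text
2.77 [0.4758 0.0879 0.2673] psi -2.9791 F [-0.5   0.25  0.6 ] T [ 0.03 -0.16  0.04] w 0.0008 q [ 0.13 -0.12  1.97 -0.    1.28 -1.6 ] gf 0.0
```

View pics/n1.png

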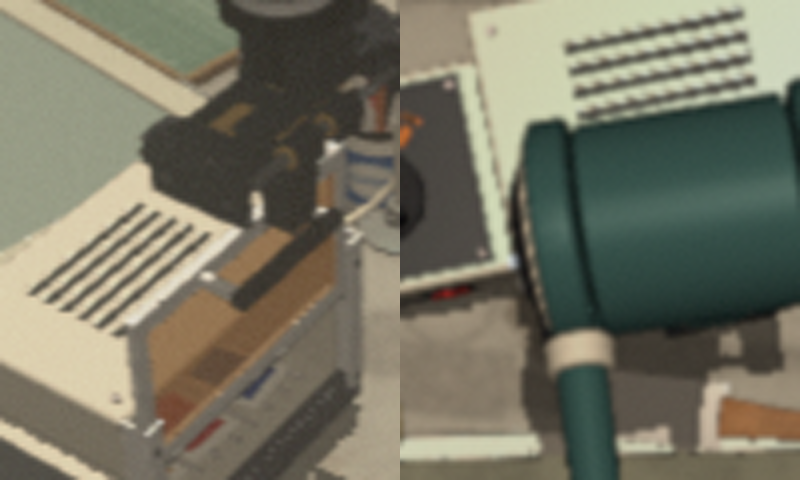

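Emit:
send_rows(commands=[[[0,1,-5,0],[0,0,-5,0],[0,0,-5,0],[0,0,-5,0],[0,0,-3,0],[0,0,-3,0],[0,0,-3,0],[0,0,-3,0]]])

```text
clock: 3.53
tool_pos: [0.4754, 0.0897, 0.2346]
tool_rot: [-0.0, -0.082, 0.997, -0.0]
contact_force: [-1.2, -0.6, 3.2]
width: 0.0
gripper_force: 1.7
```

```bash
python3 st.py
python3 - <<'E'
from h import *
for X in((.4758,.0885,.227),(.4758,.0885,.205)): print((proj('scene',X)-[240,110])*4)
im=cv2.cvtColor(viewer.capture('scene'),cv2.COLOR_RGB2BGR)
cv2.imwrite('pics/n2.png',cv2.resize(im[120:240,240:340],(500,600),interpolation=cv2.INTER_CUBIC))
E
```

```text
3.53 [0.4754 0.0897 0.2346] psi -2.9773 F [-1.23 -0.59  3.18] T [ 0.02  0.05 -0.02] w 0.0 q [ 0.13 -0.09  2.01 -0.    1.22 -1.6 ] gf 1.7253643227741122
[289.05424824 261.6680208 ]
[289.99511071 288.02635478]
```

View pics/n2.png

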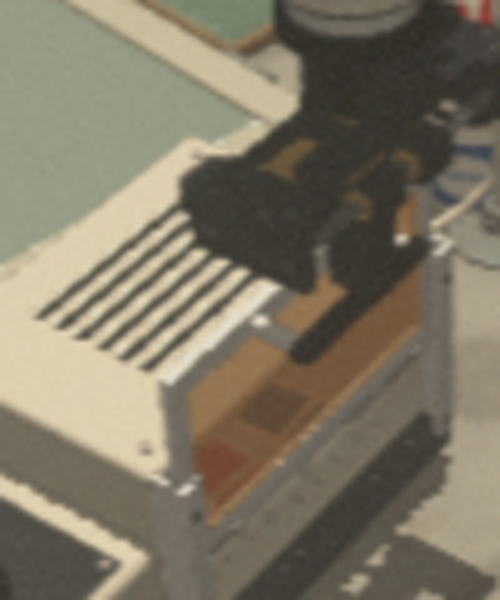

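The fingertips stand on the rail, a bit right of its visible left end (300,350), and the sash is moving down with about 3–4 N. I'll keep pushing.

Emit:
send_rows(commands=[[[0,0,-5,0],[0,0,-5,0],[0,0,-5,0],[0,0,-5,0],[0,0,-5,0],[0,0,-5,0],[0,0,-5,0],[0,0,-5,0]]])

```text
clock: 4.25
tool_pos: [0.4756, 0.0897, 0.1942]
tool_rot: [0.0, -0.082, 0.997, 0.0]
contact_force: [0.3, -0.2, 4.3]
width: 0.0009
gripper_force: 1.8
```

Emit:
send_rows(commands=[[[0,0,-5,0],[0,0,-5,0],[0,0,-5,0],[0,0,-4,0],[0,0,-3,0],[0,0,-2,0],[0,0,-1,0],[0,0,-1,0]]])

```text
clock: 4.92
tool_pos: [0.4756, 0.0897, 0.1687]
tool_rot: [0.0, -0.082, 0.997, 0.0]
contact_force: [0.4, -1.0, 3.3]
width: 0.0005
gripper_force: 1.6
```

Emit:
send_rows(commands=[[[0,0,-1,0],[0,0,-1,0],[0,0,-1,0],[0,0,0,0],[0,0,0,0],[0,0,0,0],[0,0,0,0],[0,0,0,0]]])

```text
clock: 5.58
tool_pos: [0.4756, 0.0897, 0.1683]
tool_rot: [0.0, -0.082, 0.997, -0.0]
contact_force: [-5.4, -1.6, 17.1]
width: 0.0004
gripper_force: 8.5
```

Emit:
send_rows(commands=[[[0,0,10,0],[0,0,20,0],[0,0,25,0],[0,0,25,0],[6,20,0,0.06],[6,20,0,0.06],[6,20,0,0.06],[6,20,0,0.06]]])

```text
clock: 6.25
tool_pos: [0.499, 0.1702, 0.2454]
tool_rot: [-0.001, -0.202, 0.979, -0.0]
contact_force: [-0.8, -0.5, 0.8]
width: 0.0003
gripper_force: 0.0
```

Emit:
send_rows(commands=[[[6,21,0,0.06],[6,21,0,0.06],[6,21,0,0.06],[6,21,0,0.06],[6,21,0,0.06],[6,21,0,0.07],[7,20,0,0],[0,0,0,0]]], grip=-0.2)

```text
clock: 6.92
tool_pos: [0.5425, 0.3185, 0.2446]
tool_rot: [-0.0, -0.378, 0.926, 0.001]
contact_force: [-0.0, -0.1, 1.1]
width: 0.0515
gripper_force: 0.0
```

```bash
python3 st.py
python3 - <<'E'
from h import *
im=cv2.cvtColor(viewer.capture('scene'),cv2.COLOR_RGB2BGR)
cv2.imwrite('pics/n3.png',cv2.resize(im[140:290,180:340],(640,600),interpolation=cv2.INTER_CUBIC))
for z in(.235,.15):print((proj('scene',(.5438,.316,z))-[180,140])*4)
E
```

```text
6.92 [0.5425 0.3185 0.2446] psi -2.3653 F [-0.04 -0.12  1.09] T [ 0.03 -0.16 -0.03] w 0.0515 q [ 0.49  0.18  1.71  0.    1.25 -1.86] gf 0.0
[168.21006454 259.24728943]
[191.8738331  358.67195931]
```

View pics/n3.png

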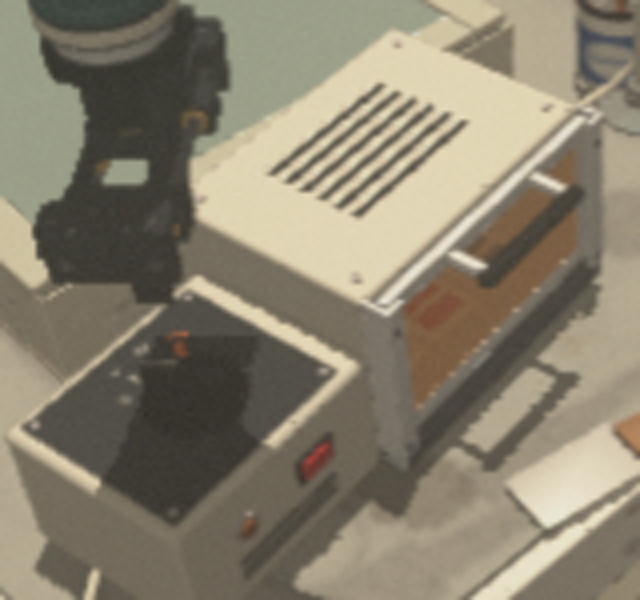

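The sash is shut: its top edge is level with the roof, from (380,300) to (600,115). The gripper is above the dial, so I'll descend.

Emit:
send_rows(commands=[[[1,-2,-15,0],[0,0,-20,0],[0,0,-20,0],[0,0,-15,0],[0,0,-5,0],[0,0,-5,0],[0,0,-5,0],[0,0,0,0]]])

```text
clock: 7.63
tool_pos: [0.5433, 0.3132, 0.1605]
tool_rot: [-0.0, -0.377, 0.926, -0.0]
contact_force: [-0.2, 0.4, 0.3]
width: 0.0526
gripper_force: 0.0
```

Emit:
send_rows(commands=[[[0,0,-5,0],[0,0,-5,0],[0,0,-5,0],[0,0,-4,0],[0,0,-4,0],[0,0,-2,0],[0,0,0,0],[0,0,0,0]]])

```text
clock: 8.3
tool_pos: [0.5434, 0.3136, 0.1355]
tool_rot: [-0.0, -0.378, 0.926, -0.0]
contact_force: [-0.5, -0.2, -0.6]
width: 0.0529
gripper_force: 0.0
```

Emit:
send_rows(commands=[[[0,2,0,0],[0,0,0,0],[0,0,0,0],[0,0,0,0],[0,0,0,0],[0,0,0,0],[0,0,0,0],[0,0,0,0]]], grip=1, force=15)

```text
clock: 8.97
tool_pos: [0.5417, 0.3175, 0.1358]
tool_rot: [-0.001, -0.377, 0.926, 0.002]
contact_force: [-5.2, 5.4, 1.3]
width: 0.0137
gripper_force: 15.0
```

```bash
python3 st.py
```

```text
8.97 [0.5417 0.3175 0.1358] psi -2.3678 F [-5.17  5.41  1.34] T [0.97 0.69 0.04] w 0.0137 q [ 0.49  0.27  1.82  0.    1.06 -1.86] gf 14.995510902372189
```

Emit:
send_rows(commands=[[[-1,1,0,0],[-1,1,0,0],[0,0,0,0],[0,0,0,-0.04],[0,0,0,-0.05],[0,0,0,-0.05],[0,0,0,-0.05],[0,0,0,-0.05]]], force=40)

```text
clock: 9.63
tool_pos: [0.5409, 0.3185, 0.1358]
tool_rot: [-0.0, -0.263, 0.965, 0.001]
contact_force: [-2.4, 3.3, 0.8]
width: 0.014
gripper_force: 40.0
```

```bash
python3 st.py
```

```text
9.63 [0.5409 0.3185 0.1358] psi -2.6102 F [-2.36  3.27  0.8 ] T [0.72 0.32 0.03] w 0.014 q [ 0.49  0.26  1.82  0.    1.06 -1.61] gf 39.998062988743186
```

Emit:
send_rows(commands=[[[-1,1,0,-0.05],[0,0,0,-0.05],[0,0,0,-0.05],[0,0,0,-0.05],[0,0,0,-0.05],[0,0,0,-0.05],[0,0,0,-0.05],[0,0,0,-0.05]]])

```text
clock: 10.3
tool_pos: [0.5403, 0.3203, 0.1358]
tool_rot: [0.0, -0.066, 0.998, 0.002]
contact_force: [-1.5, 6.4, -0.2]
width: 0.0137
gripper_force: 40.0
```

```bash
python3 st.py
```

```text
10.3 [0.5403 0.3203 0.1358] psi -3.0102 F [-1.46  6.41 -0.16] T [1.09 0.1  0.14] w 0.0137 q [ 0.49  0.26  1.82  0.    1.06 -1.21] gf 40.00532828271389
```

Emit:
send_rows(commands=[[[0,1,0,-0.05],[0,1,0,-0.05],[0,0,0,-0.05],[0,0,0,-0.05],[0,0,0,-0.05],[0,0,0,-0.05],[0,0,0,-0.05],[0,0,0,-0.05]]])

```text
clock: 10.97
tool_pos: [0.5404, 0.3222, 0.1359]
tool_rot: [-0.0, 0.134, 0.991, 0.001]
contact_force: [-1.1, 6.5, -1.1]
width: 0.0139
gripper_force: 40.0
```

```bash
python3 st.py
```

```text
10.97 [0.5404 0.3222 0.1359] psi 2.8733 F [-1.13  6.52 -1.09] T [1.04 0.05 0.17] w 0.0139 q [ 0.5   0.27  1.81  0.    1.06 -0.81] gf 40.012188367545605
```

Emit:
send_rows(commands=[[[0,1,0,-0.03],[0,1,0,-0.03],[0,0,0,-0.03],[0,0,0,-0.03],[0,0,0,-0.03],[0,0,0,-0.02],[0,0,0,0],[0,0,0,0]]])

```text
clock: 11.63
tool_pos: [0.5407, 0.323, 0.1358]
tool_rot: [0.0, 0.216, 0.976, 0.0]
contact_force: [0.1, 2.9, 0.0]
width: 0.0136
gripper_force: 40.0
```

```bash
python3 st.py
python3 - <<'E'
from h import *
o=[cv2.resize(cv2.cvtColor(viewer.capture(n),cv2.COLOR_RGB2BGR)[y:y+100,x:x+100],(400,400),interpolation=cv2.INTER_CUBIC) for n,x,y in(('scene',180,190),('top',180,140))]
cv2.imwrite('pics/n4.png',np.hstack(o))
E
```

```text
11.63 [0.5407 0.323  0.1358] psi 2.7064 F [0.13 2.94 0.03] T [ 0.46 -0.19  0.25] w 0.0136 q [ 0.5   0.27  1.81  0.    1.06 -0.64] gf 40.01567157916725
```

View pics/n4.png

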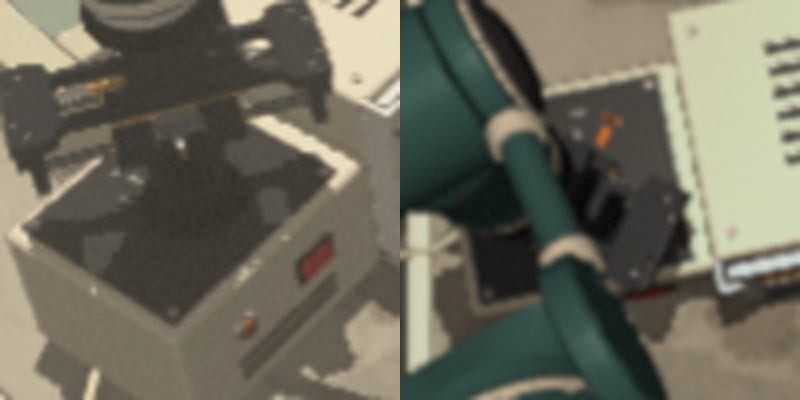

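Emit:
send_rows(commands=[[[0,1,0,-0.01],[0,0,0,-0.005],[0,0,0,0],[0,0,0,0],[0,0,0,0],[0,0,0,0],[0,0,0,0],[0,0,0,0]]])

```text
clock: 12.4
tool_pos: [0.5407, 0.3232, 0.1358]
tool_rot: [0.0, 0.223, 0.975, -0.0]
contact_force: [1.1, -3.6, 1.4]
width: 0.0136
gripper_force: 40.0
```

```bash
python3 st.py
python3 - <<'E'
from h import *
from rig import telemetry
im=cv2.cvtColor(viewer.capture('top'),cv2.COLOR_RGB2BGR)
cv2.imwrite('pics/n5.png',cv2.resize(im[150:210,300-90:270],(600,600),interpolation=cv2.INTER_CUBIC))
for a in(1.2,1.0,.8):
    t=.175+.6-a; c=np.array([.5413,.3235]); print(a,[((proj('top',(*(c+k*np.array([np.cos(t),np.sin(t)])),.15))-[210,150])*10).round().tolist() for k in(0,.029)])
E
```

```text
12.4 [0.5407 0.3232 0.1358] psi 2.6909 F [ 1.11 -3.59  1.36] T [-0.44 -0.41  0.19] w 0.0136 q [ 0.5   0.27  1.81 -0.    1.06 -0.62] gf 40.0158557575196
1.2 [[91.0, 390.0], [135.0, 290.0]]
1.0 [[91.0, 390.0], [114.0, 284.0]]
0.8 [[91.0, 390.0], [93.0, 282.0]]
```

View pics/n5.png

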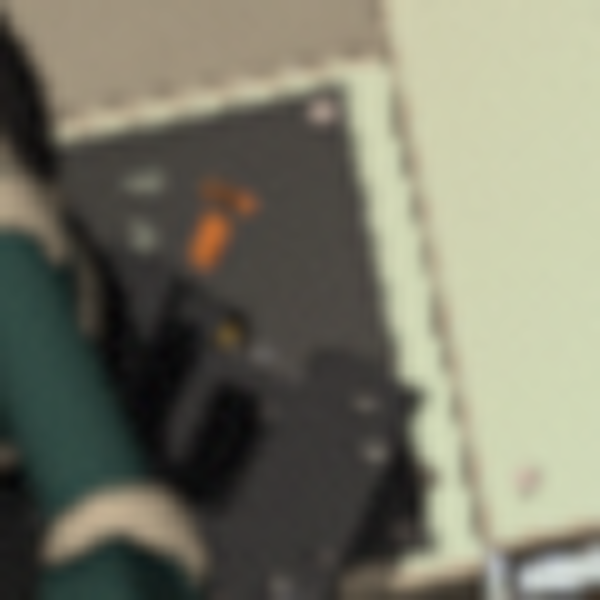

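The gripper's turn is 1.22 rad from a flush grip at rest, the wrist moment (0.19 N m) matches the third click, and the jaws point at the orange mark (210,240). I'll hold it there.

Emit:
send_rows(commands=[[[0,-1,0,0],[0,0,0,0],[0,0,0,0],[0,0,0,0],[0,0,0,0],[0,0,0,0],[0,0,0,0],[0,0,0,0]]])

```text
clock: 13.12
tool_pos: [0.5406, 0.3231, 0.1358]
tool_rot: [0.0, 0.223, 0.975, 0.0]
contact_force: [3.4, 1.5, 0.3]
width: 0.0136
gripper_force: 40.0
```

Emit:
send_rows(commands=[[[0,0,0,0],[0,0,0,0],[0,0,0,0],[0,0,0,0],[0,0,0,0],[0,0,0,0],[0,0,0,0],[0,0,0,0]]])

```text
clock: 13.78
tool_pos: [0.5407, 0.323, 0.1358]
tool_rot: [0.0, 0.224, 0.975, 0.0]
contact_force: [3.0, 3.5, 0.3]
width: 0.0139
gripper_force: 40.0
```

Emit:
send_rows(commands=[[[0,0,0,0],[0,0,0,0],[0,0,0,0],[0,0,0,0],[0,0,0,0],[0,0,0,0],[0,0,0,0],[0,0,0,0]]])

```text
clock: 14.45
tool_pos: [0.5407, 0.3231, 0.1358]
tool_rot: [0.0, 0.224, 0.975, 0.0]
contact_force: [4.4, 3.5, 0.2]
width: 0.0141
gripper_force: 40.0
```

Emit:
send_rows(commands=[[[0,0,0,0],[0,0,0,0],[0,0,0,0],[0,0,0,0],[0,0,0,0],[0,0,0,0],[0,0,0,0],[0,0,0,0]]])

```text
clock: 15.12
tool_pos: [0.5406, 0.3231, 0.1358]
tool_rot: [0.0, 0.224, 0.975, 0.0]
contact_force: [3.4, 4.3, 0.3]
width: 0.0139
gripper_force: 40.0
```

Emit:
send_rows(commands=[[[0,0,0,0],[0,0,0,0],[0,0,0,0],[0,0,0,0],[0,0,0,0],[0,0,0,0],[0,0,0,0],[0,0,0,0]]])

```text
clock: 15.78
tool_pos: [0.5407, 0.3231, 0.1358]
tool_rot: [0.0, 0.224, 0.975, 0.0]
contact_force: [3.7, 4.3, -1.0]
width: 0.0139
gripper_force: 40.0
```

Emit:
send_rows(commands=[[[0,0,0,0],[0,0,0,0],[0,0,0,0],[0,0,0,0],[0,0,0,0],[0,0,0,0],[0,0,0,0],[0,0,0,0]]])

```text
clock: 16.45
tool_pos: [0.5407, 0.3231, 0.1358]
tool_rot: [0.0, 0.224, 0.975, 0.0]
contact_force: [3.9, 4.0, -1.0]
width: 0.0139
gripper_force: 40.0
```

```bash
python3 st.py
```

```text
16.45 [0.5407 0.3231 0.1358] psi 2.6908 F [ 3.94  3.99 -1.03] T [ 0.65 -0.78  0.19] w 0.0139 q [ 0.5   0.27  1.81  0.    1.06 -0.62] gf 40.02399478107691
```

```bash
python3 -c "
from rig import r
print(r.close_job())"
```

```text
the job is handed in; nothing more can be done
None
```

The job is handed in: I lowered the sash fully onto the sill, then turned the dial to the third click (about 1.22 rad) and held it about 4.8 s; it was still gripped there at hand-in, and I never saw its pointer, so that angle comes from the gripper's turn and the wrist torque.

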